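Unfold the pump's hanger hook and press the cartridge carrier onto it

TASK

Swing the flat folded hook on the front of the pump module out as far as it goes, without forcing its hinge against the stop. Then take the white twin-cartridge carrier by its top fin, lower its saddle over the hook's bar between shoulder and post, past the sprung balls, and press it firmly down on the hook's levelling pad, with about 18 N for half a second and never over 25. Let go and leave it hanging level, the hook still fully out and everything else where it was.

Things in the scene. Friction and masses are not known exactly. Their poses are not given: they have to be found in the camera images.
- hook (a joint): Angle of the folding hook: 0 = folded along the pump's front, grows as it swings out towards the robot (clockwise from above), rigid stop at 1.571 (fully out). Starts at 0 to 0.35. Stiff hinge (0.35 N m, 4 N at the post), stays where left. Its bracket sits up to 0.09 rad out of square with the pump, so trust the hook's own pose and feel.
- knuckle (a joint): How far the hinge bracket bends about the hinge axis under load: 0 at rest, plus when the hook is pushed against its stop; 0.01 rad for every 6.5 N at the post (60 N m/rad). Over 0.035 either way (23 N at the post) the hinge is strained.
- hook_hinge (a point): Point on the hook's upright hinge axis at mid height of its bar, 160 mm above the bench. Turns with the hook: its flat aluminium bar runs from here along this frame's -y; z is up.
- hook_post (a point): On the axis of the round upright post (10 mm diameter, top 213 mm above the bench) at the bar's free end, 92 mm from the hinge axis; this point is 194 mm above the bench. Folded, the post stands 38 mm above the pump's top and some 16 mm in front of its front, so a finger can come down behind it, over the pump's top. Axes as hook_hinge.
- hook_seat (a point): Middle of the saddle's place, on the top edge of the hook's bar, 172 mm above the bench, 58 mm from the hinge. Bar along this frame's y, 10 mm thick (x), 24 mm tall. A 10 mm high shoulder (hinge side, 24 mm from here) and the post (29 mm) bound the place. Sprung balls stand 3.5 mm out of both faces, 5 mm below the edge. A stiff black levelling pad stands an unknown 0 to 9 mm above the edge here.
- carrier: White plastic carrier with two upright aluminium cartridges, one each side, about 0.15 to 0.29 kg; standing on the bench at the start. Origin at the middle of its underside, z up, x along its saddle channel (open at both ends and below). 36 mm long (x), 74 mm wide over the cartridges (y), 118 mm tall. It may hang either way round.
- carrier_saddle (a point): Middle of the saddle channel's roof, 69 mm above the underside. Channel 13 mm wide at its lips (20 to 25 mm below the roof), flaring to 23 mm below. The flare meets the balls about 24 mm above hook_seat; pressing the lips past takes 4 to 8 N; below 15 mm they snap in. Home = roof hard on the pad, so 0 to 9 mm above hook_seat: only feel tells where. Press 14 to 25 N there; over 25 N strains it.
- carrier_fin (a point): On the carrier's upright grip fin, 104 mm above its underside. The fin is 10 mm thick (carrier y), 30 mm long (carrier x), from 77 mm (top of the carrier's 40 mm wide block) to 118 mm above the underside.
- pump: Cream pump module, fixed, 240 mm deep (x), 300 mm wide (y), 175 mm tall, origin at the middle of its underside, front facing its -x (towards the robot). The hook is on this front.
- stand: Bystander, to be left alone: low white stand (60 x 50 mm) with a single upright aluminium cartridge, 80 mm tall; no fin, no saddle. Origin under its middle.
- jar: Bystander, to be left alone: amber glass jar, 52 mm wide, 65 mm tall. Origin under its middle.
- flask_a: Bystander, to be left alone: clear reagent bottle with a blue cap, 86 mm wide, 180 mm tall. Origin under its middle.
- flask_b: Bystander, to be left alone: clear reagent bottle with a blue cap, 70 mm wide, 145 mm tall. Origin under its middle.
- tube_rack: Bystander, to be left alone: white rack with tubes, 90 x 200 mm, 70 mm tall. Origin under its middle.
- beaker: Bystander, to be left alone: glass beaker, 68 mm wide, 90 mm tall. Origin under its middle.
- driver: Bystander, to be left alone: screwdriver 170 mm long, lying. Origin under its middle.
Things that resemble listed ones, but are neither listed nor needed, are in the scene too. Leave any yellow look-alike of the carrier alone.

How it is judged:
On the way, in this order (a step that is already met when the one before it is completed fails the run):
1. the hook is swung fully out, to its stop (value of joint hook above 1.54 rad), for 0.2 s.
2. the carrier is over the balls, pressed down on the hook with over 14 N (z of carrier_saddle in the frame of hook_seat between -0.002 and 0.0105 m and x of carrier_saddle in the frame of hook_seat between -0.004 and 0.004 m and y of carrier_saddle in the frame of hook_seat between -0.01 and 0.01 m and angle between the x axis of carrier and the y axis of hook_seat, either way round below 0.15 rad and angle between carrier's own z axis and vertical below 0.12 rad and contact force between carrier and hook above 14 N), for 0.3 s.
At the end, for the whole second after the job is handed in: The hook is fully out (angle over 1.50) and the carrier hangs on it, at rest and level (within 0.12 rad), snapped past the balls: roof of its saddle at most 10.5 mm above the bar's top edge, within 4 mm across the bar and 10 mm along it, channel along the bar within 0.15 rad (value of joint hook above 1.5 rad and z of carrier_saddle in the frame of hook_seat between -0.002 and 0.0105 m and x of carrier_saddle in the frame of hook_seat between -0.004 and 0.004 m and y of carrier_saddle in the frame of hook_seat between -0.01 and 0.01 m and angle between the x axis of carrier and the y axis of hook_seat, either way round below 0.15 rad and angle between carrier's own z axis and vertical below 0.12 rad and linear speed of carrier below 0.02 m/s and angular speed of carrier below 0.2 rad/s); the robot touches nothing.
It fails at once if the hinge is forced: its bracket bends over 0.035 rad (23 N at the post) (value of joint knuckle above 0.035 rad or value of joint knuckle below -0.035 rad).
It fails at once if the hook is strained: over 25 N between carrier and hook (contact force between carrier and hook above 25 N).
It fails at once if a bystander is moved more than 25 mm (distance of any of stand, jar, flask_a, flask_b, tube_rack, beaker, driver from where it was at the start of the episode above 0.025 m).
It also fails if it takes over 72 s, if anything falls off the work surface, if the arm or the gripper's body presses on something with over 40 N, if the wrist force passes 120 N, or if a joint passes its speed limit or range.

ROBOT

A 7-joint arm with a two-finger parallel gripper is mounted at the origin on the work surface. World frame = base frame: x ahead of the robot, y to its left, z up, the work surface at z = 0. Lengths are in m, angles in rad, forces in N, time in s.
With the tool pointing down it reaches from about 0.425 to 0.8 m from the base axis. Payload 8.3 kg.
Tool frame: the origin (TCP) lies midway between the tips of the shut fingers; the grasp point (between the pads) lies 19 mm behind it; z points along the fingers, y is the direction in which the jaws open and shut (so a half turn about z gives the same grasp; the last joint's range is limited). The gripper opens to 85 mm and grips with 20 to 120 N. Pads are 22 mm wide; open, the fingers measure 114 mm over their backs; the gripper's body (76 mm by 85 mm) begins 54 mm behind the grasp point. The pads swing forward as they close: fully open they stand 13 mm farther back than shut.
Start: joints at [-1.293, 0.383, 0.016, 1.37, -0.006, 1.388, -0.046], TCP at [0.209, 0.589, 0.231] pointing down, gripper open.
Joint ranges: [-2.95, 2.95], [-0.25, 2.06], [-1.52, 1.56], [0.18, 2.33], [-1.44, 4.58], [0.02, 2.06], [-3.01, 3.01]. Speed limits (rad/s): [2.39, 2.39, 3.01, 3.01, 3.14, 3.14, 3.14].

INTERFACE

Orientations are given as a unit quaternion [w, x, y, z].
In Python, from workcell import manip, command_gripper, planner, optics gives the robot as it stands. Calls block until the motion is done:
- manip.move_ptp(position, orientation): joint-space move of the TCP to a pose.
- manip.movel(position, rate=0.15, rotation=None): straight line of the TCP; rotation=None keeps the orientation; rate is the mean speed in m/s.
- manip.goto_joints(angles): joint-space move.
- command_gripper(opening, newtons=None): opening from 0.0 (shut) to 1.0 (fully open); newtons is the grip in N (None keeps the last); returns when the fingers have stopped.
- manip.pause(seconds).
- planner.ik(position, orientation): joint angles nearest the present ones, or None.
- optics.capture(name): name is "scene" or "top" or "wrist"; returns a dict with "color" (420x560x3 uint8, red, green, blue), "fx", "fy", "cx", "cy" (pixels), "pose" (4x4, takes a point from camera to world coordinates). Camera axes: x right, y up, looking along -z (the intrinsics and any distortion apply to the point x, -y, -z); pixel columns grow to the right and rows downward; lengths in m; the calibration is good to about 2 mm. A picture is of the moment at which its call begins. There is no depth.
A pose or a line that the arm cannot do raises manip.IKError and nothing moves.
- manip.job_done(): hands the job in, once; it reports no verdict.
Readings, each from a call of its own:
- manip.read_clock(): time.
- manip.read_joints(): joint angles.
- manip.read_joint_velocities(): joint speeds.
- manip.read_joint_torque(): joint torques, N m.
- manip.read_position(): TCP position.
- manip.read_ee_rot(): TCP orientation.
- manip.read_wrist_force(): force on the tool from outside, world axes, zero at the start.
- manip.read_torque(): the same for the moment, N m.
- manip.read_finger_gap(): opening from 0.0 (shut) to 1.0 (fully open).
Only numpy, scipy, OpenCV 4.12 (cv2) and the standard library are available. Lean on these libraries where they do the work, as an engineer would, in place of code of your own. Each camera call takes 0.05 s, during which the arm holds its last target. There are 200 camera calls.

## Working session

There is one attempt and no reset: what is moved stays moved. The work goes in short steps, each a Python script; the robot and the scene stay as the last script left them, time stands still between calls to the robot, and variables do not carry over. Pictures are saved under pics/ and viewed, about 8 in all and at most 12, crops included, and the job is handed in when it is done.

```bash
ls; mkdir -p pics; python3 - <<'E'
from workcell import manip, optics
import cv2, numpy as np, pickle
d={}
for n in ("scene","top","wrist"):
    c=optics.capture(n); d[n]=c; cv2.imwrite(f"pics/{n}0.png",c["color"][:,:,::-1])
    print(n,{k:(v if np.isscalar(v) else np.round(v,4).tolist()) for k,v in c.items() if k!="color"})
pickle.dump(d,open("cap0.pkl","wb"))
h=np.hstack([d["scene"]["color"],d["top"]["color"]])
print(manip.read_clock(),manip.read_position(),manip.read_ee_rot(),manip.read_wrist_force())
E
```

```text
pics
scene {'fx': 416.74362883714946, 'fy': 416.74362883714946, 'cx': 281.91726681387223, 'cy': 206.5234209674822, 'pose': [[0.9942, -0.0489, 0.0961, 0.7081], [0.1062, 0.5992, -0.7936, -1.003], [-0.0187, 0.7991, 0.6009, 0.939], [0.0, 0.0, 0.0, 1.0]]}
top {'fx': 466.39543170799743, 'fy': 466.39543170799743, 'cx': 280.4102244393022, 'cy': 205.80194532775903, 'pose': [[0.0204, 0.9836, -0.1794, 0.4006], [-0.9998, 0.0203, -0.0023, 0.0536], [0.0014, 0.1794, 0.9838, 1.2554], [0.0, 0.0, 0.0, 1.0]]}
wrist {'fx': 293.92191999003154, 'fy': 293.92191999003154, 'cx': 279.69859224047707, 'cy': 212.3329710900782, 'pose': [[0.3347, -0.9015, -0.2743, 0.1378], [0.9423, 0.3196, 0.0996, 0.6139], [-0.0022, -0.2918, 0.9565, 0.3717], [0.0, 0.0, 0.0, 1.0]]}
0.15 [0.2087271  0.58871378 0.2305116 ] [-1.32340183e-04  1.69541198e-01  9.85522812e-01 -7.42564347e-04] [-0.28949813 -0.01827089 -0.15927869]
```

View pics/scene0.png

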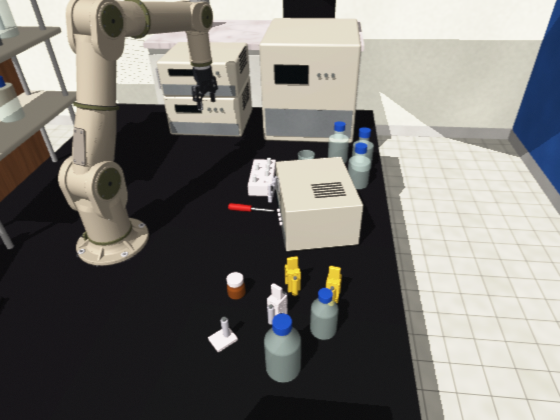

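View pics/top0.png

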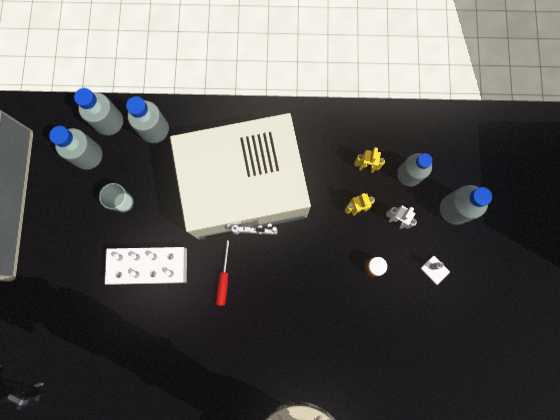

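Top view: the white carrier is at (403,216), with two yellow look-alikes at (370,160) and (360,204). The stand with a single cartridge is at (435,269), and the hook is at (253,229). The carrier is the only white piece with two cartridges and a fin. I'll enlarge both areas to confirm.

```bash
python3 - <<'E'
import cv2, numpy as np, pickle
d=pickle.load(open("cap0.pkl","rb"))
def cr(n,u,v,w,h,s): 
    return cv2.resize(d[n]["color"][v:v+h,u:u+w,::-1],None,fx=s,fy=s,interpolation=cv2.INTER_CUBIC)
a=cr("top",215,210,80,40,5); b=cr("top",380,195,50,40,8)
c=cr("scene",250,175,80,60,5); e=cr("scene",255,275,50,60-10,8)
im=np.zeros((600,800,3),np.uint8); im[:200,:400]=a; im[:320-0,400:]=b[:320]; im[200:500,:400]=c; im[320:600,400:]=e[60:340]
cv2.imwrite("pics/crops.png",im)
E
```

```text
(no output)
```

View pics/crops.png

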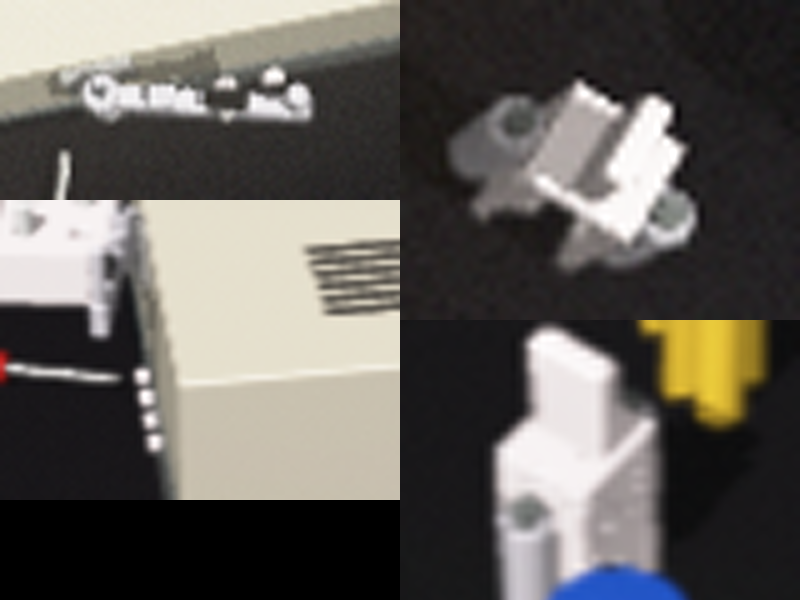

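The crop confirms the white carrier (upright fin, block, two cartridges). Clockwise opening means the hinge is at the left end of the hook (top px ≈235,229), the post at the right (≈274,229), and the black pad between them (≈260,229). I'll get rough positions, then closer wrist views.

```bash
cat > h.py <<'E'
import numpy as np, cv2, pickle
from scipy.spatial.transform import Rotation as R
def down(psi): return [0,np.cos(psi/2),np.sin(psi/2),0]
def ray(c,u,v):
    P=np.array(c["pose"]); d=P[:3,:3]@[(u-c["cx"])/c["fx"],-(v-c["cy"])/c["fy"],-1]
    return P[:3,3],d
def atz(c,u,v,z):
    o,d=ray(c,u,v); return o+d*(z-o[2])/d[2]
def proj(c,p):
    P=np.array(c["pose"]); q=P[:3,:3].T@(np.array(p)-P[:3,3])
    return np.array([c["cx"]-c["fx"]*q[0]/q[2], c["cy"]+c["fy"]*q[1]/q[2]])
E
python3 - <<'E'
from h import *
from workcell import planner
d=pickle.load(open("cap0.pkl","rb")); t=d["top"]
for n,u,v,z in [("hinge",235,229,.19),("pad",260,229.3,.175),("post",274,228,.21),("pumpFL",188,237,.175-.175),("pFLtop",183,225,.175),("pFRtop",310,198,.175),("fin",410,211,.118),("fin scene",0,0,0)]:
    print(n,atz(t,u,v,z).round(4))
s=d["scene"]; print("fin sc",atz(s,255+(570-400)/8,275+7.5+(355-320)/8,.118))
for p in ([.5,-.02,.33],[.5,-.4,.33],[.48,-.02,.33]):
  for a in (0,90,180,-90,60,-60):
    print(p,a,None if planner.ik(p,down(np.radians(a))) is None else planner.ik(p,down(np.radians(a))).__repr__()[:90])
E
```

```text
hinge [0.5385 0.1594 0.19  ]
pad [0.5409 0.1025 0.175 ]
post [0.54   0.0694 0.21  ]
pumpFL [0.5387 0.3044 0.    ]
pFLtop [0.5473 0.2827 0.175 ]
pFRtop [ 0.6178 -0.0134  0.175 ]
fin [ 0.6015 -0.2647  0.118 ]
fin scene [1.234  0.9026 0.    ]
fin sc [ 0.59908703 -0.26704042  0.118     ]
[0.5, -0.02, 0.33] 0 array([-0.79368927,  0.08563161,  0.83946731,  1.55101448, -0.0637444 ,
        1.53338684
[0.5, -0.02, 0.33] 90 array([-0.49873   ,  0.07678174,  0.51392273,  1.54128705, -0.03774389,
        1.53343717
[0.5, -0.02, 0.33] 180 array([-0.55084073,  0.07730813,  0.5706946 ,  1.54317099, -0.04176295,
        1.53335969
[0.5, -0.02, 0.33] -90 array([-1.20544243,  0.20018547,  1.38905472,  1.55979161, -0.19690798,
        1.54563969
[0.5, -0.02, 0.33] 60 array([-0.41736039,  0.07659138,  0.42560612,  1.53822754, -0.03161873,
        1.5336019 
[0.5, -0.02, 0.33] -60 array([-1.20544243,  0.20018547,  1.38905472,  1.55979161, -0.19690798,
        1.54563969
[0.5, -0.4, 0.33] 0 array([ 0.20956856,  0.45070899,  0.6597353 ,  1.1519247 , -0.27063371,
        1.62249439
[0.5, -0.4, 0.33] 90 arr
[... 524 characters left out ...]
    1.7465224 
[0.48, -0.02, 0.33] 0 array([-0.80565081,  0.01933777,  0.80527864,  1.59679075, -0.0139534 ,
        1.53140553
[0.48, -0.02, 0.33] 90 array([-0.21762105,  0.03376481,  0.19989305,  1.57650436, -0.00670832,
        1.53199619
[0.48, -0.02, 0.33] 180 array([-0.13999729,  0.03630792,  0.11959299,  1.57339046, -0.00433413,
        1.53215374
[0.48, -0.02, 0.33] -90 array([ 1.17273293,  0.25535841, -1.4102398 ,  1.52890735,  0.25200228,
        1.57096922
[0.48, -0.02, 0.33] 60 array([-0.22767169,  0.03344897,  0.21027934,  1.57690332, -0.00698592,
        1.53197758
[0.48, -0.02, 0.33] -60 array([-1.35480413,  0.02030095,  1.37864616,  1.60647399, -0.01994287,
        1.53124913
```

```bash
python3 - <<'E'
from h import *
from workcell import *
manip.move_ptp([.575,.069,.275],down(np.radians(90)))
command_gripper(0.0,30)
print(manip.read_clock(),manip.read_position(),np.round(manip.read_joints(),2),manip.read_wrist_force(),manip.read_finger_gap())
c=optics.capture("wrist"); pickle.dump(c,open("w1.pkl","wb")); cv2.imwrite("pics/w1.png",c["color"][:,:,::-1])
for p in ([.54,.161,.172],[.54,.103,.175],[.54,.069,.213]): print(proj(c,p))
E
```

```text
3.1917 [0.5749848  0.06896661 0.27498879] [-0.68  0.3   0.65  1.45 -0.18  1.45 -0.03] [-0.16093082 -0.01014193  0.46329351] -0.004586501186738112
[235.75815481  99.15011022]
[238.35373053 173.95970973]
[233.31004729 228.56073105]
```

View pics/w1.png

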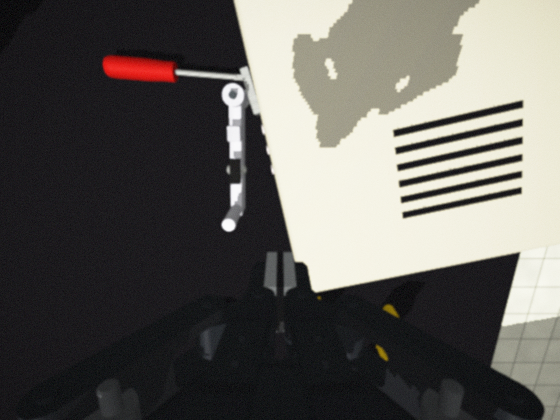

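The wrist view shows the hinge cap at (233,94), the pad at (235,170), and the post top at (229,224) with its foot near (240,208). The fingers are at (281,260), behind the post over the pump side.

```bash
python3 - <<'E'
from h import *
c=pickle.load(open("w1.pkl","rb"))
P=atz(c,229,224,.213)[:2];A=atz(c,235.3,170.5,.177)[:2]
print("post",P,"pad",A)
for z in (.172,.18,.19):
  H=atz(c,233.3,94,z)[:2]; b=P-H; print(z,H,np.linalg.norm(b),np.degrees(np.arctan2(b[1],b[0])),np.linalg.norm(A-H))
# pump edge
for p in ((238,15),(313,292),(520,247)): print(atz(c,*p,.175)[:2])
E
```

```text
post [0.53700964 0.07255395] pad [0.53791081 0.10617698]
0.172 [0.53826267 0.16473062] 0.09218518487163808 -90.77882214372762 0.05855468748554937
0.18 [0.5394425  0.16403993] 0.09151832877153929 -91.52329187824678 0.057883217222428784
0.19 [0.54091728 0.16317658] 0.09070684313189409 -92.4690621100602 0.05707882925000466
[0.54450705 0.21686758]
[ 0.6052367  -0.00814677]
[0.78802417 0.03747262]
```

```bash
cat > swing.py <<'E'
from h import *
from workcell import *
H=np.array([.5385,.1645]); r=.092
def pose(bdeg,s,z):
    b=np.radians(bdeg); bd=np.array([np.cos(b),np.sin(b)]); t=np.array([np.sin(b),-np.cos(b)])
    return [*(H+r*bd-s*t),z], down(b+np.pi), t
def go(bdeg,s,z,rate):
    p,q,t=pose(bdeg,s,z); manip.movel(p,rate=rate,rotation=q); return t
E
python3 - <<'E'
from swing import *
go(-90.9,.035,.26,.15)
t=go(-90.9,.035,.188,.08)
f0=np.array(manip.read_wrist_force()); print("f0",f0)
t=go(-90.9,.0205,.188,.05)
F=lambda:-(np.array(manip.read_wrist_force())-f0)[:2]@t
print("near",F())
fs=[]
for b in np.arange(-97,-150,-6.5):
    t=go(b,.0195,.188,.06); f=F(); fs.append((b,round(f,1)))
    if f>10: break
else:
    b=-149
    while b>-176:
        b-=.7; t=go(b,.0195,.188,.02); f=F(); fs.append((round(b,1),round(f,1)))
        if f>8.5: break
    manip.pause(.3); print("hold",F())
print(fs,manip.read_clock(),manip.read_position(),np.array(manip.read_wrist_force())-f0)
c=optics.capture("wrist"); pickle.dump(c,open("w2.pkl","wb")); cv2.imwrite("pics/w2.png",c["color"][:,:,::-1])
E
```

```text
f0 [-0.5879295   0.16996695 -0.70671965]
near 0.3899296014812535
hold 8.267288240822774
[(np.float64(-97.0), np.float64(2.7)), (np.float64(-103.5), np.float64(2.3)), (np.float64(-110.0), np.float64(2.7)), (np.float64(-116.5), np.float64(3.5)), (np.float64(-123.0), np.float64(2.6)), (np.float64(-129.5), np.float64(2.1)), (np.float64(-136.0), np.float64(2.3)), (np.float64(-142.5), np.float64(2.8)), (np.float64(-149.0), np.float64(2.2)), (-149.7, np.float64(3.9)), (-150.4, np.float64(4.2)), (-151.1, np.float64(2.9)), (-151.8, np.float64(4.0)), (-152.5, np.float64(5.2)), (-153.2, np.float64(2.9)), (-153.9, np.float64(3.2)), (-154.6, np.float64(3.7)), (-155.3, np.float64(3.3)), (-156.0, np.float64(4.1)), (-156.7, np.float64(3.5)), (-157.4, np.float64(3.1)), (-158.1, np.float64(4.3)), (-158.8, np.float64(3.4)), (-159.5, np.float64(3.4)), (-160.2, np.float64(3.3)), (-160.9, np.float64(4.5)), (-161.6, np.float64(3.7)), (-162.3, np.float64(3.6)), (-163.0, np.float64(2.9)), (-163.7, np.float64(4.5)), (-164.4, np.float64(6.1)), (-165.1, np.float64(8.0)), (-165.8, np.float64(9.3))] 14.2167 [0.45463445 0.12135705 0.18802293] [ 6.58036552 -6.86276537  0.77881655]
```

View pics/w2.png

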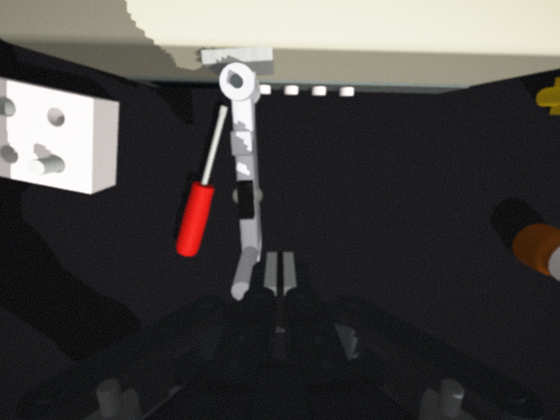

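The hook is out at its stop: hinge cap (240,82), pad (246,199), post top (239,290). Force rose to 9 N over about 3.5 N of friction. I'll back off straight away from the post, then measure from a free view that also covers the way to the carrier.

```bash
python3 - <<'E'
from swing import *
c=pickle.load(open("w2.pkl","rb"))
def rep(c,h,a,p):
    for z in (.172,.176):
      H_=atz(c,*h,z)[:2]; P=atz(c,*p,.213)[:2]; A=atz(c,*a,.177)[:2]; b=P-H_
      print(z,"H",H_.round(4),"P",P.round(4),"A",A.round(4),np.linalg.norm(b).round(4),np.degrees(np.arctan2(b[1],b[0])).round(2),np.degrees(np.arctan2(*(A-H_)[::-1])).round(2))
rep(c,(240,82),(246,199),(239,290))
t=go(-163.9,.05,.188,.08)
t=go(-163.9,.06,.30,.15)
# look from above the hook: camera centred on the seat, then carrier
c=optics.capture("wrist"); pickle.dump(c,open("w3.pkl","wb")); cv2.imwrite("pics/w3.png",c["color"][:,:,::-1])
manip.move_ptp([.545,-.25,.27],down(np.radians(15)))
c=optics.capture("wrist"); pickle.dump(c,open("w4.pkl","wb")); cv2.imwrite("pics/w4.png",c["color"][:,:,::-1])
print(manip.read_clock(),np.round(manip.read_joints(),2))
a=cv2.imread("pics/w3.png")[0:330,130:430]; b=cv2.imread("pics/w4.png")[0:330,100:500]
cv2.imwrite("pics/w34.png",np.hstack([a,b]))
E
```

```text
0.172 H [0.5399 0.1632] P [0.4517 0.1399] A [0.4838 0.1476] 0.0912 -165.21 -164.42
0.176 H [0.5396 0.1626] P [0.4517 0.1399] A [0.4838 0.1476] 0.0907 -165.52 -164.9
17.125 [-0.44  0.57  1.26  1.41 -0.54  1.54 -0.52]
```

View pics/w34.png

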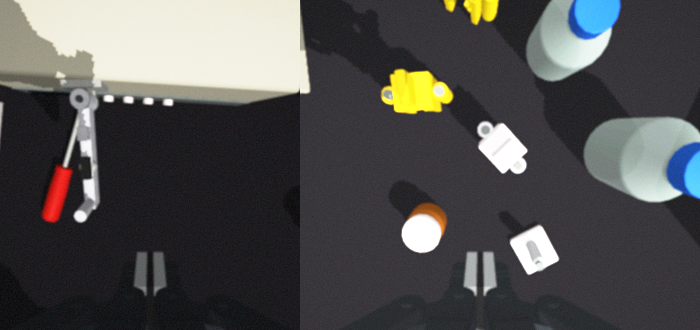

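Left: the hook is free at hinge (210,98), pad (214,168), post (210,215) in w3 pixels. Right: the white carrier is at about (302,150) in w4, with cartridges at (286,130) and (318,167). Enlarging the carrier.

```bash
python3 - <<'E'
from swing import *
c=pickle.load(open("w3.pkl","rb"))
for h,a,p in (((210,98),(214,168),(210.5,215)),):
    for z in (.172,.176):
      H_=atz(c,*h,z)[:2]; P=atz(c,*p,.213)[:2]; A=atz(c,*a,.177)[:2]; b=P-H_
      print(z,"H",H_.round(4),"P",P.round(4),"A",A.round(4),np.linalg.norm(b).round(4),np.degrees(np.arctan2(b[1],b[0])).round(2),np.degrees(np.arctan2(*(A-H_)[::-1])).round(2))
c=pickle.load(open("w4.pkl","rb"))
e=cv2.resize(c["color"][110:185,265:340,::-1],None,fx=8,fy=8,interpolation=cv2.INTER_CUBIC)
c3=pickle.load(open("w3.pkl","rb"))
g=cv2.resize(c3["color"][85:235,185:235,::-1],None,fx=4,fy=4,interpolation=cv2.INTER_CUBIC)
cv2.imwrite("pics/car.png",np.hstack([e,g]))
E
```

```text
0.172 H [0.5396 0.165 ] P [0.4524 0.1364] A [0.4831 0.148 ] 0.0918 -161.85 -163.32
0.176 H [0.5395 0.164 ] P [0.4524 0.1364] A [0.4831 0.148 ] 0.0914 -162.4 -164.18
```

View pics/car.png

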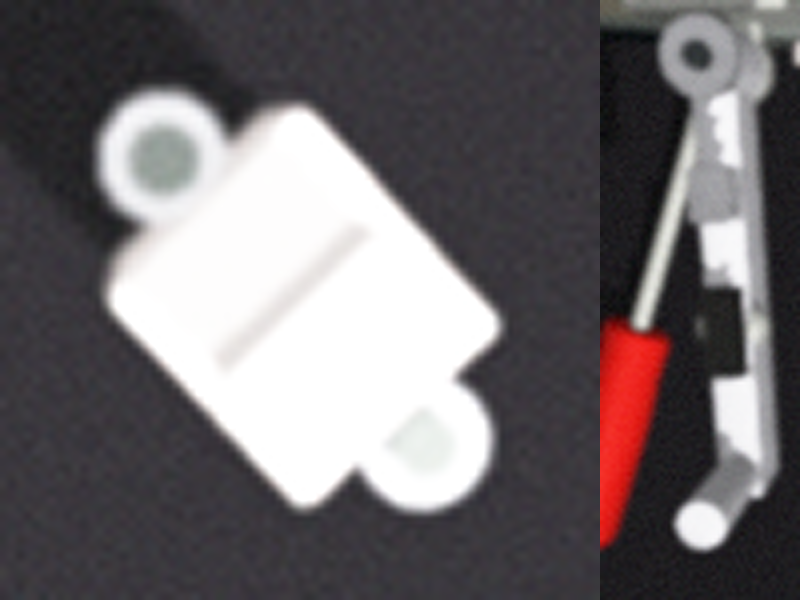

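```bash
python3 - <<'E'
from swing import *
c=pickle.load(open("w4.pkl","rb"))
f=lambda x,y:(265+(x+.5)/8-.5,110+(y+.5)/8-.5)
print("nadir",proj(c,[c["pose"][0][3],c["pose"][1][3],0]),"cam",np.array(c["pose"])[:3,3])
for z in (.05,.06,.07): 
    a=atz(c,*f(163,158),z);b=atz(c,*f(425,440),z); d=b-a
    print(z,(a+b)[:2]/2,np.linalg.norm(d),np.degrees(np.arctan2(d[1],d[0])))
L=[atz(c,*f(*q),.077)[:2] for q in ((110,290),(300,105),(500,325),(305,505))]
print("block",np.mean(L,0),[(np.linalg.norm(L[i]-L[i-1])).round(4) for i in range(4)],[np.degrees(np.arctan2(*(L[i]-L[i-1])[::-1])).round(1) for i in range(4)])
print("crease",atz(c,*f(293,295),.1)[:2])
from workcell import planner
for a in np.arange(-180,181,15):
  q=planner.ik([.59,-.267,.086],down(np.radians(a))); print(a,None if q is None else q[-1].round(2),end='; ')
for a in (16,196): 
  q=planner.ik([.4835,.1478,.27],down(np.radians(a))); print(a,None if q is None else np.round(q,2))
c3=pickle.load(open("w3.pkl","rb"))
for h,a,p in (((208.9,98.4),(215.1,167.2),(210.1,215.6)),):
      H_=atz(c3,*h,.174)[:2]; P=atz(c3,*p,.213)[:2]; A=atz(c3,*a,.177)[:2]; b=P-H_
      print("H",H_.round(4),"P",P.round(4),"A",A.round(4),np.linalg.norm(b).round(4),np.degrees(np.arctan2(b[1],b[0])).round(2),np.degrees(np.arctan2(*(A-H_)[::-1])).round(2))
E
```

```text
nadir [279.98398866 122.28922213] cam [ 0.61678474 -0.22922872  0.41096785]
0.05 [ 0.59582794 -0.26178709] 0.05784177585286025 -120.8079222900831
0.06 [ 0.59640851 -0.26088512] 0.05623936788442238 -120.8079222900831
0.07 [ 0.59698909 -0.25998315] 0.05463695991598449 -120.80792229008311
block [ 0.5967207  -0.26067078] [np.float64(0.0409), np.float64(0.0357), np.float64(0.0409), np.float64(0.0367)] [np.float64(57.9), np.float64(-31.4), np.float64(-120.7), np.float64(148.5)]
crease [ 0.59940263 -0.25664316]
-180 2.16; -165 1.76; -150 2.02; -135 -2.83; -120 -2.58; -105 -2.33; -90 -2.09; -75 -1.85; -60 -1.61; -45 -1.37; -30 -1.14; -15 -0.9; 0 -0.67; 15 -0.44; 30 -0.21; 45 0.03; 60 0.26; 75 0.49; 90 0.73; 105 0.96; 120 1.2; 135 1.44; 150 1.68; 165 1.92; 180 2.16; 16 [-1.06  0.12  0.78  1.65 -0.08  1.41 -1.57]
196 [ 0.22  0.16 -0.64  1.6   0.09  1.42  1.41]
H [0.539  0.1653] P [0.4518 0.1366] A [0.4841 0.1473] 0.0918 -161.76 -161.78
```

```bash
python3 - <<'E'
from swing import *
c=pickle.load(open("w4.pkl","rb")); C=np.array([.5966,-.2607])
for n,u,v,z in (("flask_a",485,170,.18),("flask_b",394,16,.145),("yellow",220,92,.07)): 
    p=atz(c,u,v,z)[:2]; print(n,p.round(3),np.linalg.norm(p-C).round(3))
q=down(np.radians(-31.0))
command_gripper(.5,80)
manip.move_ptp([*C,.22],q)
manip.movel([*C,.125],rate=.12); 
manip.movel([*C,.086],rate=.06); print("f",manip.read_wrist_force())
f0=np.array(manip.read_wrist_force())
command_gripper(0,80); print("gap",manip.read_finger_gap(),np.array(manip.read_wrist_force())-f0,"t",manip.read_clock())
c=optics.capture("wrist"); cv2.imwrite("pics/w5.png",c["color"][:,:,::-1])
manip.movel([*C,.12],rate=.08); manip.pause(.2); print("lift",np.array(manip.read_wrist_force())-f0,manip.read_finger_gap())
manip.movel([*C,.335],rate=.25)
c=optics.capture("wrist"); cv2.imwrite("pics/w6.png",c["color"][:,:,::-1]); print(manip.read_clock())
b=np.radians(-163.4); print([planner.ik([.4836,.1477,z],down(b+np.pi)) is not None for z in (.335,.25,.19)])
cv2.imwrite("pics/w56.png",np.hstack([cv2.imread("pics/w5.png")[40:400,80:480],cv2.imread("pics/w6.png")[40:400,80:480]]))
E
```

```text
flask_a [ 0.624 -0.394] 0.136
flask_b [ 0.717 -0.295] 0.125
yellow [ 0.63  -0.159] 0.107
f [ 0.41270482 -0.05743565  0.44695179]
gap 0.10631023256554037 [-0.34525263  0.38479629  2.93728814] t 20.4583
lift [-0.24884277 -0.88170485 -2.94148013] 0.10713161015638369
22.3417
[True, True, True]
```

View pics/w56.png

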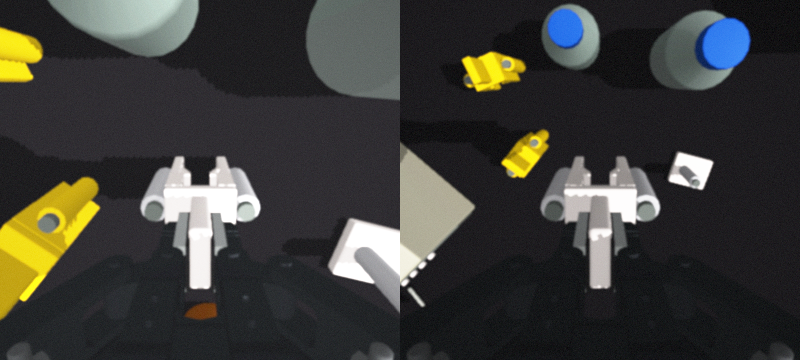

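The left and right views show the carrier held squarely by its fin, clear of the bench. Gap 0.106 ≈ 9 mm and weight ≈ 2.5–3 N. Next I go over the hook and down to just above the balls, watching lateral force.

```bash
cat >> swing.py <<'E'
def force(n=4):
    v=[]
    for _ in range(n): v.append(manip.read_wrist_force()); manip.pause(.02)
    return np.mean(v,0)
B=np.radians(-163.4); BD=np.array([np.cos(B),np.sin(B)]); BX=np.array([-BD[1],BD[0]])
E
python3 - <<'E'
from swing import *
S=np.array([.4836,.1477]); q=down(B+np.pi)
manip.move_ptp([*S,.335],q); manip.pause(.3)
manip.movel([*S,.268],rate=.15); manip.pause(.3)
f0=force(8); np.save("f0.npy",f0); print("hang",f0.round(2),manip.read_clock())
for z in (.25,.24,.23,.222,.216):
    manip.movel([*S,z],rate=.06); f=force()-f0
    print(z,"along %.1f across %.1f z %.1f"%(f[:2]@BD,f[:2]@BX,f[2]))
    if np.linalg.norm(f)>5: break
print(manip.read_clock(),manip.read_position())
c=optics.capture("scene"); t=optics.capture("top")
a=cv2.resize(c["color"][150:250,220:320],None,fx=4,fy=4,interpolation=cv2.INTER_CUBIC); b=cv2.resize(t["color"][190:290,190:290],None,fx=4,fy=4,interpolation=cv2.INTER_CUBIC)
cv2.imwrite("pics/pre.png",np.hstack([a,b])[:,:,::-1])
E
```

```text
hang [-0.18 -0.15 -2.15] 25.2333
0.25 along -0.1 across -0.2 z 0.4
0.24 along -0.3 across -0.1 z 0.5
0.23 along -0.0 across 0.2 z -0.1
0.222 along -0.2 across 0.3 z 0.1
0.216 along -0.4 across 0.8 z -0.3
27.1833 [0.48352678 0.14744067 0.2158556 ]
```

View pics/pre.png

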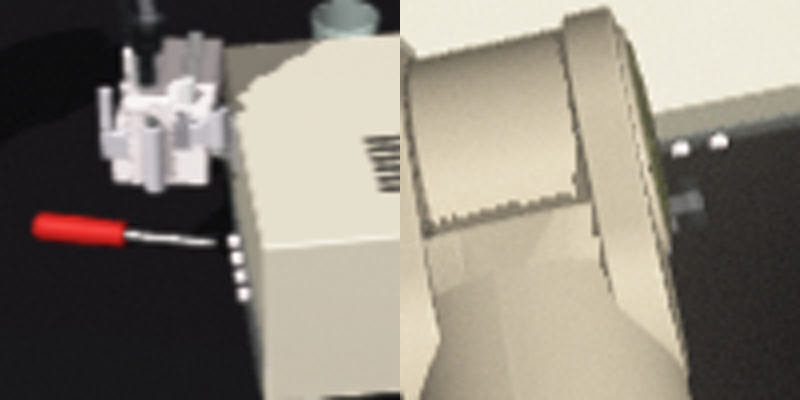

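Scene view: the carrier straddles the bar, with the post just outside its left end at (105,110) and nothing else touching. Lateral forces are under 1 N, so I continue down in small steps.

```bash
python3 - <<'E'
from swing import *
S=np.array([.4836,.1477]); f0=np.load("f0.npy"); z=.216; off=0.; snapped=False; log=[]
while z>.180:
    z-=.001 if z>.2055 else .0005
    manip.movel([*(S+off*BX),z],rate=.02); f=force(3)-f0; p=manip.read_position()
    ac=f[:2]@BX; log.append("%.4f/%.4f al%.1f ac%.1f z%.1f"%(z,p[2],f[:2]@BD,ac,f[2]))
    if abs(ac)>1.5: off+=np.clip(ac*.0003,-.0007,.0007)
    if abs(off)>.004 or np.linalg.norm(f[:2])>9 or f[2]>12: break
    if z<.2035 and f[2]>9: break
print("\n".join(log)); print(off,manip.read_clock(),manip.read_finger_gap()); np.save("st.npy",[z,off])
E
```

```text
0.2150/0.2152 al0.5 ac1.1 z2.5
0.2140/0.2141 al-1.0 ac2.9 z2.8
0.2130/0.2131 al-1.6 ac2.3 z3.2
0.2120/0.2123 al-0.1 ac1.3 z6.6
0.2110/0.2115 al-0.8 ac0.7 z9.0
0.2100/0.2105 al-1.2 ac0.6 z7.3
0.2090/0.2092 al-2.1 ac-0.1 z4.9
0.2080/0.2076 al-3.2 ac-0.3 z1.8
0.2070/0.2069 al-1.9 ac-0.3 z3.0
0.2060/0.2058 al-1.7 ac-0.7 z1.8
0.2050/0.2049 al-1.3 ac-0.7 z3.2
0.2045/0.2044 al-1.5 ac-0.9 z3.2
0.2040/0.2029 al-2.6 ac-0.6 z-7.2
0.2035/0.2029 al-0.6 ac-0.2 z-7.4
0.2030/0.2028 al1.5 ac-0.4 z-6.8
0.2025/0.2024 al2.9 ac-0.6 z-5.1
0.2020/0.2021 al2.6 ac-0.9 z-4.7
0.2015/0.2018 al0.9 ac-0.8 z-2.8
0.2010/0.2013 al0.4 ac-0.7 z-1.2
0.2005/0.2007 al-0.9 ac-0.9 z-0.5
0.2000/0.2000 al0.4 ac-0.3 z0.1
0.1995/0.1995 al-0.2 ac0.1 z-0.6
0.1990/0.1990 al0.4 ac0.4 z0.3
0.1985/0.1985 al0.2 ac0.0 z-0.4
0.1980/0.1980 al-0.3 ac0.1 z-0.4
0.1975/0.1975 al-0.4 ac-0.3 z0.0
0.1970/0.1972 al0.9 ac-0.1 z2.8
0.1965/0.1967 al3.5 ac0.1 z7.2
0.1960/0.1964 al4.7 ac-0.1 z9.9
0.0014 35.9833 0.10329161502567401
```

The carrier snapped past the balls (peak 9 N) and reached the pad at TCP 0.1973, so the roof is about 8 mm above the edge. Now the controlled press.

```bash
python3 - <<'E'
from swing import *
S=np.array([.4836,.1477]); f0=np.load("f0.npy"); z,off=np.load("st.npy"); al=0.; log=[]
for i in range(14):
    z-=.0003
    manip.movel([*(S+off*BX+al*BD),z],rate=.01); f=force(3)-f0
    log.append("%.4f al%.1f ac%.1f z%.1f"%(z,f[:2]@BD,f[:2]@BX,f[2]))
    if f[2]>16.8 or np.linalg.norm(f)>19.5: break
    if f[:2]@BD>4: al+=.0003
for i in range(6):
    f=force(5)-f0; log.append("hold %.2f al%.1f ac%.1f z%.1f"%(manip.read_clock(),f[:2]@BD,f[:2]@BX,f[2]))
print("\n".join(log)); print(al,manip.read_clock(),manip.read_finger_gap(),manip.read_torque()); np.save("st.npy",[z,off,al])
E
```

```text
0.1957 al4.2 ac-0.4 z9.5
0.1954 al3.8 ac-0.8 z11.2
0.1951 al2.0 ac-0.1 z11.0
0.1948 al1.2 ac0.2 z11.4
0.1945 al0.8 ac0.1 z11.9
0.1942 al0.3 ac-0.1 z12.6
0.1939 al-0.0 ac-0.3 z13.7
0.1936 al-0.6 ac0.1 z14.1
0.1933 al0.0 ac0.1 z15.4
0.1930 al-0.5 ac0.0 z16.4
0.1927 al-0.3 ac0.4 z17.2
hold 39.37 al0.3 ac-0.3 z17.3
hold 39.45 al-0.2 ac-0.1 z17.5
hold 39.53 al-0.1 ac0.1 z17.3
hold 39.62 al-0.0 ac-0.6 z17.7
hold 39.70 al0.0 ac0.3 z17.2
hold 39.78 al0.3 ac-0.4 z17.7
0.0003 39.7833 0.10275961522387649 [-0.01376242 -0.04456248 -0.19645141]
```

```bash
python3 - <<'E'
from swing import *
S=np.array([.4836,.1477]); f0=np.load("f0.npy"); z,off,al=np.load("st.npy"); X=S+off*BX+al*BD
for i in range(20):
    f=force(3)-f0
    if f[2]<4: break
    z+=.0004; manip.movel([*X,z],rate=.02)
print(z,f,manip.read_position())
command_gripper(.3,20); manip.pause(.2); print("open",(force()-f0).round(2),manip.read_finger_gap())
manip.movel([*X,z+.02],rate=.05); print((force()-f0).round(2))
manip.movel([*X,.30],rate=.15)
manip.movel([X[0]-.03,X[1]-.12,.33],rate=.2); manip.pause(.2)
print("free",(force()).round(2),manip.read_clock())
c=optics.capture("wrist"); s=optics.capture("scene"); t=optics.capture("top")
pickle.dump((c,s,t),open("end.pkl","wb"))
a=c["color"]; b=cv2.resize(s["color"][160:230,230:290],(240,280),interpolation=cv2.INTER_CUBIC); d=cv2.resize(t["color"][205:275,220:280],(240,280),interpolation=cv2.INTER_CUBIC)
im=np.zeros((560,800,3),np.uint8); im[:420,:560]=a; im[:280,560:]=b; im[280:,560:]=d
cv2.imwrite("pics/end.png",im[:,:,::-1])
E
```

```text
0.19750000000000018 [1.38451175 0.60170357 2.8518979 ] [0.48320755 0.14611201 0.19712859]
open [0.1  0.27 2.33] 0.3009030685774647
[0.19 0.4  2.51]
free [ 0.32  0.41 -0.04] 46.375
```

View pics/end.png

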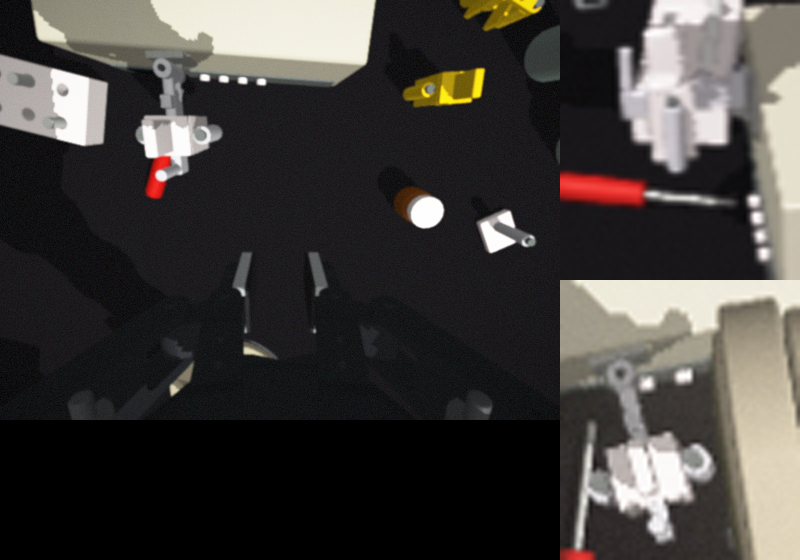

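The carrier hangs on the bar between shoulder and post, the gripper is free, and the bystanders look unmoved. I'll check the angle and level numerically by overlaying a level model on the wrist and scene views.

```bash
python3 - <<'E'
from swing import *
c,s,t=pickle.load(open("end.pkl","rb"))
Hh=atz(c,163,68,.174)[:2];P=atz(c,162.5,175,.213)[:2];b=P-Hh
print("H",Hh,"P",P,np.linalg.norm(b),np.degrees(np.arctan2(b[1],b[0])))
S=Hh+.058*b/np.linalg.norm(b); bd=b/np.linalg.norm(b); bx=np.array([-bd[1],bd[0]]); z0=.180-.069
def box(x,y,za,zb): return [np.r_[S+sx*x*bd+sy*y*bx,z] for z in (zb,za) for sx,sy in ((1,1),(1,-1),(-1,-1),(-1,1))]
def draw(cam,u,v,w,h,k):
    im=cv2.resize(cam["color"][v:v+h,u:u+w,::-1],None,fx=k,fy=k,interpolation=cv2.INTER_CUBIC)
    for pts,col in ((box(.015,.005,z0+.077,z0+.118),(0,0,255)),(box(.018,.020,z0,z0+.077),(0,200,0))):
        q=[tuple(int(e) for e in ((proj(cam,p)-[u,v]+.5)*k)) for p in pts]
        for i in range(4):
            cv2.line(im,q[i],q[(i+1)%4],col,1); cv2.line(im,q[4+i],q[4+(i+1)%4],col,1); cv2.line(im,q[i],q[4+i],col,1)
    return im
a=draw(c,120,40,110,150,4); e=draw(s,230,150,60,100,6)
cv2.imwrite("pics/ov.png",np.hstack([a,e]))
E
```

```text
H [0.53927848 0.1648887 ] P [0.45206467 0.13505508] 0.09217534361666492 -161.1154936949355
```

View pics/ov.png

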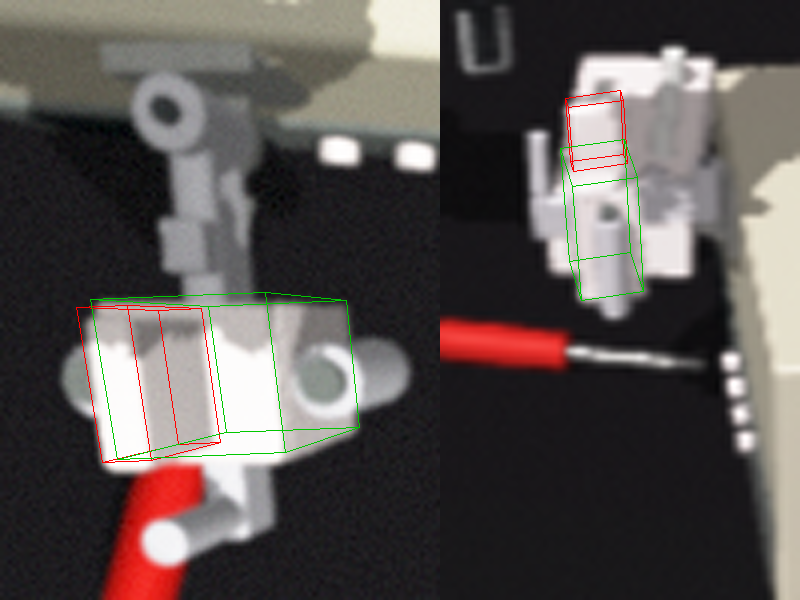

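The level-model overlay matches fin and block in both views, so the carrier is level, seated and central. The hook axis reads −161.1°, against −161.8° just after the swing, so it hasn't moved beyond measuring noise. Handing in.

```bash
python3 - <<'E'
from workcell import manip
print(manip.read_clock(),manip.read_wrist_force()); manip.job_done()
E
```

```text
46.525 [ 0.88081528  0.07726138 -0.21182029]
the job is handed in; nothing more can be done
```

I finished the job and handed it in at 46.5 s; the carrier hangs on the fully swung-out hook and the robot is touching nothing. No verdict is reported.

- **Hook:** I pushed its post out with the shut fingers until the force rose from about 3.5 N to 9 N at the stop, well under the 23 N limit. I then backed off.
- **Carrier:** I gripped it by the fin and lowered it over the balls, which took about 9 N at most, slightly above the 4 to 8 N expected. It met the pad with the roof about 8 mm above the bar's edge. I pressed at 17.2 to 17.7 N for about 0.5 s, then eased off and let go.

**Last checks**
- The wrist and scene views show the carrier level and centred between shoulder and post. A level model drawn over both pictures lines up by eye.
- The bystanders look unmoved; I did not measure them.
- The hook's angle in the pictures is less certain: estimates spread from −161° to −165°. Comparable views after the swing and at the end differ by only 0.7°, against about 4° allowed. The evidence that it reached the stop is the force I felt.
- During the press the tool sank about 3 mm more than the pad's stiffness explains. The fin probably slipped slightly in the grip.

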